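# Load the game rack and power up the console

### The job

Get the console ready to play: lift the game rack's clear lid by its red fin until it rests back on its stop, and leave it open. Then slide the orange and the blue cartridge forward along their lanes, without lifting them or knocking them over, until each drops end-down into the empty slot at the end of its own lane; the grey cartridge stays waiting on the ledge, the white ones stay in their slots, and nothing else on the shelf gets pushed about. Finally press the console's power button right down.

Things in the scene. Friction and masses are not known exactly. Their poses are not given: they have to be found in the camera images.
- rack: Aluminium game rack fixed to the shelf, 130 (x) x 157 (y) mm; origin at the centre of its underside, x away from the robot along the lanes, z up. Five lanes at y = -60, -30, 0, 30, 60 mm, each with a ledge in front (x = -65 to 20 mm, 55 mm high), then a slot (x = 20 to 58 mm), then a back wall 91 mm high (x = 58 to 65 mm). White cartridges fill the slots at y = -30 and 30.
- ledge (a point): middle of the rack's ledge, on its top face, 55 mm above the shelf; axes as the rack's. Lanes are 23 mm wide, parted by rails 7 mm wide that stand 6 mm above the ledge. In the lanes at y = -60, 0 and 60 mm an orange, a blue and a grey cartridge stand on the ledge, in any order.
- slot (a point): centre of the mouth of the rack's middle slot (y = 0), level with the ledge; axes as the rack's. Each slot is 38 (x) x 23 (y) mm and 45 mm deep with a rubber floor, so a cartridge fully down stands 27 mm out. The slots at y = -60, 0 and 60 mm start empty, under the lid.
- lid (a joint): hinge of the rack's lid, a clear plate 52 (x) x 157 (y) x 4 mm that roofs the slots 38 mm above the ledge; 0 = shut (level), grows as the front edge lifts, 1.75 rad = on its stop, leaning back a little past upright. Let go, it falls shut or, past upright, onto its stop.
- lid_fin (a point): grip point in the red fin on the lid: the fin is 20 (x) x 12 (y) mm and stands 32 mm up from the lid's top face, near its front edge; this point is 9 mm below the fin's upper end, 23 mm above the lid's top face. Shut, it is 36 mm in front of and 27 mm above the hinge line. Turns with the lid; axes as the rack's when shut.
- lid_hinge (a point): middle of the lid's hinge line, which runs along the rack's y at rack x = 61 mm, z = 93 mm; turns with the lid
- orange: Orange cartridge, a plastic block 32 x 18 mm in plan and 72 mm tall, standing on end; origin at the centre of its underside, z up its length, x across its 32 mm width (along the lane)
- blue: Blue cartridge, a plastic block 32 x 18 mm in plan and 72 mm tall, standing on end; origin at the centre of its underside, z up its length, x across its 32 mm width (along the lane)
- grey: Grey cartridge, a plastic block 32 x 18 mm in plan and 72 mm tall, standing on end; origin at the centre of its underside, z up its length, x across its 32 mm width (along the lane); to be left where it is
- white_a: White cartridge, a plastic block 32 x 18 mm in plan and 72 mm tall, standing on end; origin at the centre of its underside, z up its length, x across its 32 mm width (along the lane), already in a slot
- white_b: White cartridge, a plastic block 32 x 18 mm in plan and 72 mm tall, standing on end; origin at the centre of its underside, z up its length, x across its 32 mm width (along the lane), already in a slot
- console: Black retro console fixed to the shelf, 170 (x) x 190 (y) x 52 mm; origin at the centre of its underside, x points away from the robot. A round red power button in a black housing stands on its top.
- power (a joint): travel of the power button in m: 0 = up, 0.006 = fully down; springs back; about 5 N presses it fully
- power_top (a point): centre of the top face of the red power button, 28 mm across, pressed straight down
- coaster: Glass coaster on rubber feet, 94 mm across, 10 mm high, with the mug on it; origin at the centre of its underside; a bystander
- mug: Blue ceramic mug, 76 mm across, 88 mm tall, on the coaster; origin at the centre of its underside; a bystander
- controller: Grey game controller, 55 x 120 x 30 mm, lying flat; origin at the centre of its underside; a bystander
Mind the look-alikes: they are no part of the job. Of the things that look like the orange, the middle-sized one is meant.

How it is judged:
By the outcome, as a careful person would: the job done as asked, in the order asked, and still so for the second after the job is handed in, with the robot touching nothing.
It also fails if it takes over 62 s, if anything falls off the work surface, if the arm or the gripper's body presses on something with over 40 N, if the wrist force passes 120 N, or if a joint passes its speed limit or range.

### The arm

A 7-joint arm with a two-finger parallel gripper is mounted at the origin on the work surface. World frame = base frame: x ahead of the robot, y to its left, z up, the work surface at z = 0. Lengths are in m, angles in rad, forces in N, time in s.
With the tool pointing down it reaches from about 0.4 to 0.875 m from the base axis. Payload 4.4 kg.
Tool frame: the origin (TCP) lies at the very end of the fingers, on their centre line; the grasp point (between the pads) lies 19 mm behind it; x points along the fingers, z is the direction in which the jaws open and shut, and the axes are right-handed (so a half turn about x gives the same grasp; the last joint's range is limited). The gripper opens to 85 mm and grips with 20 to 120 N. Pads are 22 mm wide; open, the fingers measure 114 mm over their backs; the gripper's body (76 mm by 85 mm) begins 54 mm behind the grasp point. The pads swing forward as they close: fully open they stand 13 mm farther back than shut.
Start: joints at [-1.403, 0.628, 0.038, 1.517, -0.027, 0.996, -0.02], TCP at [0.151, 0.632, 0.231] pointing down, gripper open.
Joint ranges: [-3.06, 3.06], [-0.37, 2.12], [-1.25, 1.32], [0.18, 2.47], [-1.1, 4.24], [0.23, 1.98], [-2.94, 2.94]. Speed limits (rad/s): [2.57, 2.57, 3.14, 3.14, 3.14, 3.14, 3.14].

### API

Orientations are given as a rotation vector (axis times angle).
In Python, from station import arm, grab_frame, camera_params, finish_job gives the robot as it stands.
- The arm moves only by the tool step_arm, never from a script. Its argument "steps" is a list of rows, each a list of 3 entries, a list of its own where there are three numbers: the closure, from 0 (fully open) to 1 (shut), then the shift along the tool's x, y, z in m, then the turn about the tool's x in rad. In form: [[grip, [dx, dy, dz], turn], ...]. A call has 1 to 20 rows; each row shifts and turns the commanded pose from where the row before left it, along the tool's axes as they then stand; what a row does not reach is not made up. A row lasts 1/12 s, in which the tool goes at most 41.7 mm and 7.16 degrees, less where a joint would pass 70% of its speed; a pose out of reach is approached as far as the arm can. A call with a gripper value outside its range is refused whole. The fingers move at their own pace and stop on an object; "force" is the grip in N (left out, the last holds). Time passes only in rows, so rows that do not move let the fingers close. It gives the time, the measured TCP pose, the force and the opening at its end, in the units of the state.
- arm.sense(): the state, without advancing time (a new reading comes with each control period).
- grab_frame(name): name is "side" or "top"; returns (picture, depth): 420x560x3 uint8, red, green, blue; 420x560 float32, m along the optical axis (not along the pixel's ray), 0 where there is no reading.
- camera_params(name): a dict with "K" (3x3 intrinsics, pixels), "rvec" (rotation vector, rad) and "tvec" (3), from world to camera coordinates, as OpenCV has them. Camera axes: x right, y down, z forward; pixel columns grow to the right and rows downward; lengths in m; the calibration is good to about 2 mm. A picture is of the moment at which its call begins. camera_params takes no time and is no camera call.
- finish_job(): hands the job in, once; it reports no verdict.
The state is a dict: "t": time; "joints": joint angles; "qvel": joint speeds; "effort": joint torques, N m; "ee_pos": TCP position; "eef_rot": TCP orientation; "contact_force": force on the tool from outside, world axes, zero at the start; "moment": the same for the moment, N m; "finger_gap": opening from 0.0 (shut) to 1.0 (fully open).
Only numpy, scipy, OpenCV 4.12 (cv2) and the standard library are available. Lean on these libraries where they do the work, as an engineer would, in place of code of your own. Each camera call takes 0.05 s, during which the arm holds its last target. There are 200 camera calls.

## Working session

There is one attempt and no reset: what is moved stays moved. The work goes in short steps, Python scripts to look and compute and a tool call to move; the robot and the scene stay as the last step left them, time stands still between calls to the robot, and variables do not carry over. Pictures are saved under pics/ and viewed, about 8 in all and at most 12, crops included, and the job is handed in when it is done.

Besides the shell and the picture viewer there is one more tool, called after "Emit:" as name(argument=value, ...), one argument or row to a line, values as JSON. step_arm: Moves the arm, as the interface text tells. Its arguments: {"type":"object","properties":{"steps":{"type":"array"},"force":{"type":"number"}},"required":["steps"]}

```bash
mkdir -p pics; cat > h.py <<'E'
import numpy as np,cv2
from station import arm,grab_frame,camera_params,finish_job
def cam(n):
    p=camera_params(n);R=cv2.Rodrigues(np.array(p["rvec"],float))[0];return np.array(p["K"],float),R,np.array(p["tvec"],float).ravel()
def pts(n,d):
    K,R,t=cam(n);v,u=np.mgrid[:d.shape[0],:d.shape[1]]
    c=np.stack([(u-K[0,2])/K[0,0]*d,(v-K[1,2])/K[1,1]*d,d],-1)
    return (c-t)@R
def ray(n,u,v,z):
    K,R,t=cam(n);o=-R.T@t;q=R.T@np.linalg.inv(K)@[u,v,1];return o+q*(z-o[2])/q[2]
def save(n,im): cv2.imwrite(f"pics/{n}.png",cv2.cvtColor(im,cv2.COLOR_RGB2BGR))
E
python3 - <<'E'
from h import *
for n in("side","top"):
    im,d=grab_frame(n);save(n+"0",im);np.savez(n+"0.npz",im=im,d=d);K,R,t=cam(n);print(n,-R.T@t,R[2],K[0,0])
print(arm.sense())
E
```

```text
side [ 0.27099585 -0.95863022  0.84391368] [ 0.21638861  0.7920872  -0.57076601] 527.7676661616604
top [0.46733036 0.07207662 1.23002203] [ 0.06458039 -0.01121067 -0.99784953] 489.54316268006954
{'t': 0.1, 'joints': array([-1.40277864,  0.62923873,  0.03844646,  1.5182323 , -0.027016  ,
        0.99628546, -0.01998804]), 'qvel': array([-2.89624579e-05, -1.11708131e-03, -5.44437013e-04, -3.74383817e-03,
        2.74189526e-05, -5.22184544e-04,  1.38219088e-03]), 'effort': array([ 3.43167012e-03, -5.64538014e+01,  1.23095434e+00, -1.93973851e+01,
        1.14265527e-02,  5.43929287e-03,  3.30878390e-05]), 'ee_pos': array([0.15044229, 0.63180163, 0.23050214]), 'eef_rot': array([-1.03629714,  1.31209688,  1.03458962]), 'contact_force': array([ 0.40593644, -0.00530523,  0.38015209]), 'moment': array([-0.01600407,  0.03597875,  0.0288184 ]), 'finger_gap': 1.0021833462001792}
```

View pics/side0.png

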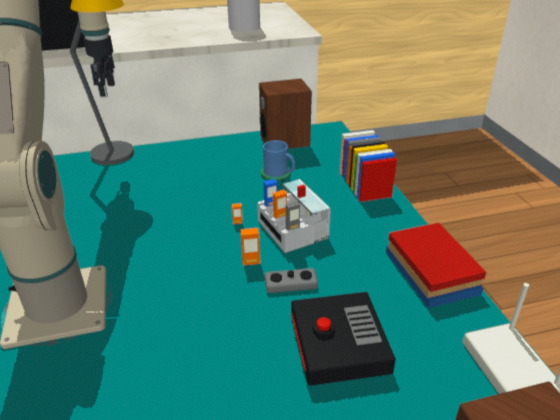

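View pics/top0.png

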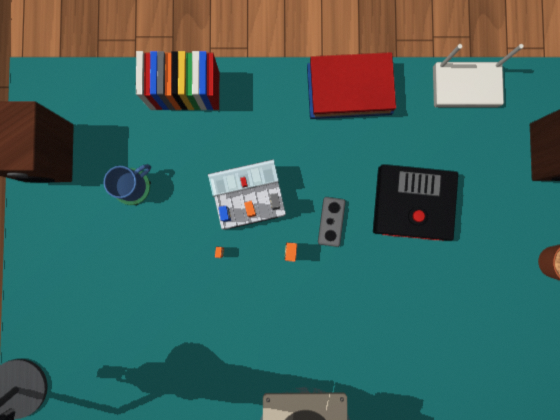

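The side picture shows the rack at (293,215). A blue cartridge stands at (270,190), orange at (280,204) and grey at (293,213), with the red fin at (301,190) and the power button at (323,325). The top picture shows blue at (224,213), orange at (250,208), grey at (275,202), the fin at (244,182) and the button at (419,216).

These could be taken for the orange (side pixels):
- small block at (237,213)
- large block at (250,246)
- the one in the rack's middle lane at (280,204), the middle-sized one, which I choose

The mug, books and speaker at other pixels are not candidates.

```bash
cat > m.py <<'E'
from h import *
def hsv(im): return cv2.cvtColor(im,cv2.COLOR_RGB2HSV)
RNG={"orange":((6,150,120),(18,255,255)),"blue":((108,150,80),(125,255,255)),"red":((0,180,120),(4,255,255))}
def blobs(n,im,d,P):
    H=hsv(im)
    for c,(a,b) in RNG.items():
        m=cv2.inRange(H,a,b);k,l,s,ce=cv2.connectedComponentsWithStats(m)
        for i in range(1,k):
            q=P[(l==i)&(d>0)]
            if s[i,4]>8 and len(q) and 0.35<np.median(q[:,0])<.9 and abs(np.median(q[:,1]))<.4 and q[:,2].max()<.25:
                zt=np.percentile(q[:,2],95);t=q[q[:,2]>zt-.006]
                print(n,c,ce[i].round(1),s[i,4],"ztop %.3f"%zt,"topmean",t.mean(0).round(4))
E
python3 - <<'E'
from m import *
A=[]
for n in("side","top"):
    f=np.load(n+"0.npz");im,d=f["im"],f["d"];P=pts(n,d);blobs(n,im,d,P)
    if n=="top":
        H=hsv(im);q=P[150:240,200:295].reshape(-1,3);h=H[150:240,200:295].reshape(-1,3)
        # rack footprint: anything higher than 45mm
        m=(q[:,2]>.045)&(q[:,2]<.2);r=cv2.minAreaRect(q[m][:,:2].astype(np.float32)*1000);print("rect>45",r)
        for lo,hi in((.048,.066),(.085,.102),(.115,.14)):
            k=(q[:,2]>lo)&(q[:,2]<hi);print(lo,k.sum(),np.median(q[k],0).round(4),cv2.minAreaRect(q[k][:,:2].astype(np.float32)*1000))
        print("table z",np.median(P[270:330,250:400,2]), "floor side")
s=cv2.imread("pics/side0.png")[165:275,215:345];t=cv2.imread("pics/top0.png")[150:265,200:300]
a=cv2.resize(s,None,fx=4.2,fy=4.2,interpolation=2);a=cv2.resize(a,(400,340));b=cv2.resize(t,(391,450),interpolation=2)
o=np.zeros((450,795,3),np.uint8);o[:340,:400]=a;o[:,404:]=b;cv2.imwrite("pics/crop.png",o)
E
```

```text
side orange [348.9 163.6] 61 ztop 0.124 topmean [0.8122 0.3163 0.124 ]
side orange [278.8 203.1] 223 ztop 0.127 topmean [0.5484 0.1249 0.1254]
side orange [235.9 206.2] 46 ztop 0.057 topmean [0.449  0.2055 0.0544]
side orange [237.1 219.7] 64 ztop 0.023 topmean [0.4481 0.1995 0.0211]
side orange [250.  245.8] 406 ztop 0.094 topmean [0.4493 0.0307 0.0921]
side blue [358.2 140.3] 80 ztop 0.135 topmean [0.859  0.3484 0.1326]
side blue [374.7 158.5] 160 ztop 0.134 topmean [0.8583 0.232  0.132 ]
side blue [344.7 168.2] 18 ztop 0.063 topmean [0.8103 0.3461 0.0635]
side blue [268.5 191.3] 105 ztop 0.127 topmean [0.5376 0.1813 0.1247]
side blue [357.9 190.5] 10 ztop 0.039 topmean [0.8097 0.2331 0.0373]
side red [377.7 178.9] 1219 ztop 0.123 topmean [0.8578 0.2139 0.1223]
side red [301.1 190.6] 69 ztop 0.129 topmean [0.6086 0.1379 0.1264]
side red [438.  256.1] 3478 ztop 0.067 topmean [ 0.8583 -0.13    0.065 ]
side red [323.4 323.1] 146 ztop 0.075 topmean [ 0.5325 -0.2737  0.0728]
top orange [167.6  73.8] 256 ztop 0.128 topmean [0.8572 0.3161 0.1246]
top orange [249.5 208.5] 107 ztop 0.130 to
[... 646 characters left out ...]
8  0.0661]
top red [243.5 181.7] 32 ztop 0.132 topmean [0.6086 0.1414 0.1294]
top red [418.4 215.4] 96 ztop 0.077 topmean [ 0.5332 -0.2704  0.0742]
rect>45 ((584.3765258789062, 136.63919067382812), (131.65919494628906, 157.39027404785156), 12.509612083435059)
0.048 1733 [0.5627 0.1301 0.0559] ((560.3672485351562, 131.14889526367188), (79.8974838256836, 157.097412109375), 12.701652526855469)
0.085 1529 [0.6216 0.1465 0.0964] ((590.6495361328125, 138.17333984375), (118.74649047851562, 157.11231994628906), 12.509612083435059)
0.115 409 [0.5523 0.1331 0.1263] ((575.6728515625, 133.22451782226562), (87.83662414550781, 137.93408203125), 9.934785842895508)
table z -0.00033464553295926055 floor side
```

View pics/crop.png

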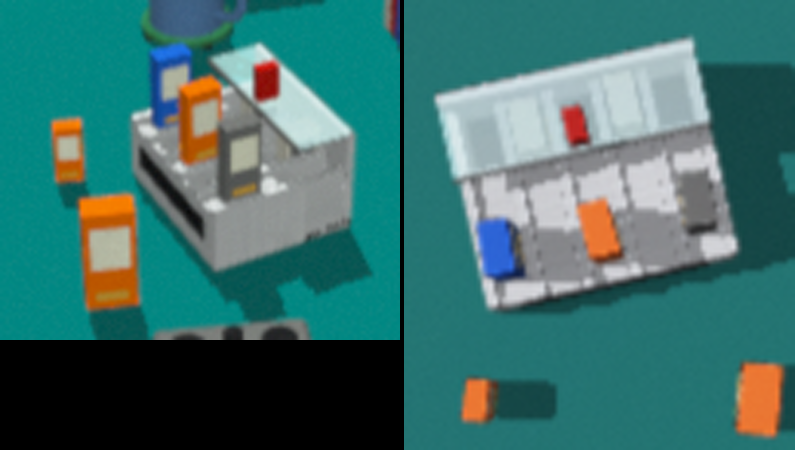

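The crop confirms the choice. Lanes from left to right hold blue, orange (middle-sized, middle lane) and grey, and the lid is shut with the red fin centred on it. The rack is at (0.584, 0.137) with yaw about 0.218 rad, and both views agree on the heights.

```bash
cat > g.py <<'E'
from h import *
from scipy.spatial.transform import Rotation as Ro
C=np.array([.5844,.1366]);Y=.218
def W(x,y): return C+np.array([[np.cos(Y),-np.sin(Y)],[np.sin(Y),np.cos(Y)]])@[x,y]
def inv(p): return np.array([[np.cos(Y),np.sin(Y)],[-np.sin(Y),np.cos(Y)]])@(np.array(p)[:2]-C)
def st():
    s=arm.sense();R=Ro.from_rotvec(s["eef_rot"]).as_matrix();p=s["ee_pos"]
    print("t %.2f"%s["t"],"tcp",p.round(4),"rack",inv(p).round(4),"F",s["contact_force"].round(1),"gap %.3f"%s["finger_gap"])
    return s,R,p
E
python3 - <<'E'
from g import *
s,R,p=st();print(R.round(3))
zt=np.r_[-np.sin(Y),np.cos(Y),0]
for sg in(1,-1):
    l=R.T@(sg*zt);print("turn",np.arctan2(-l[1],l[2]))
a=np.arctan2(-(R.T@zt)[1],(R.T@zt)[2])
a=(a+np.pi/2)%np.pi-np.pi/2
R2=R@Ro.from_rotvec([a,0,0]).as_matrix();print(a,R2.round(3))
for n,t in(("above fin",np.r_[W(.025,0),.20]),("via",np.r_[.45,.3,.231])): print(n,t,"tool(initial)",R.T@(t-p),"after turn",R2.T@(t-p))
E
```

```text
t 0.10 tcp [0.1504 0.6318 0.2305] rack [-0.3166  0.5773] F [ 0.4 -0.   0.4] gap 1.002
[[-0.    -0.973  0.232]
 [-0.002  0.232  0.973]
 [-1.    -0.    -0.002]]
turn -0.45181552628609484
turn 2.6897771273036986
-0.4518155262860948 [[-0.    -0.976 -0.216]
 [-0.002 -0.216  0.976]
 [-1.     0.001 -0.001]]
above fin [0.6088083  0.14200693 0.2       ] tool(initial) [ 0.0311129  -0.55937433 -0.37021747] after turn [ 0.0311129  -0.34160763 -0.57729094]
via [0.45  0.3   0.231] tool(initial) [-7.99302478e-05 -3.68281865e-01 -2.53369002e-01] after turn [-7.99302478e-05 -2.20706157e-01 -3.88736641e-01]
```

Emit:
step_arm(
  steps=[
    [0.45, [0, 0, 0], -0.113],
    [0.45, [0, 0, 0], -0.113],
    [0.45, [0, 0, 0], -0.113],
    [0.45, [0, 0, 0], -0.113],
    [0.45, [0, -0.01, -0.018], 0],
    [0.45, [0, -0.018, -0.032], 0],
    [0.45, [0, -0.019, -0.033], 0],
    [0.45, [0, -0.019, -0.033], 0],
    [0.45, [0, -0.019, -0.033], 0],
    [0.45, [0, -0.019, -0.033], 0],
    [0.45, [0, -0.019, -0.033], 0],
    [0.45, [0, -0.019, -0.033], 0],
    [0.45, [0, -0.019, -0.033], 0],
    [0.45, [0, -0.019, -0.033], 0],
    [0.45, [0, -0.019, -0.033], 0],
    [0.45, [0, -0.019, -0.033], 0],
    [0.45, [0, -0.019, -0.033], 0],
    [0.45, [0, -0.019, -0.033], 0],
    [0.45, [0, -0.018, -0.03], 0],
    [0.45, [0, -0.01, -0.018], 0],
  ],
)

```text
t: 1.77
ee_pos: [0.5376, 0.2068, 0.231]
eef_rot: [-1.367, 1.102, 1.363]
contact_force: [-0.2, -0.9, -0.1]
finger_gap: 0.547
```

```bash
cat > to.py <<'E'
import sys
from g import *
s,R,p=st();x,y,z=map(float,sys.argv[1:4])
print("tool d",(R.T@(np.r_[W(x,y),z]-p)).round(4),"yaw err",(-(np.arctan2(-R[0,2],R[1,2])-Y)).round(4),"down",R[:,0].round(4))
E
python3 to.py .025 0 .105
```

```text
t 1.77 tcp [0.5376 0.2068 0.231 ] rack [-0.0305  0.0787] F [-0.2 -0.9 -0.1] gap 0.547
tool d [ 0.1262 -0.0558 -0.0781] yaw err 0.0048 down [ 0.0011 -0.0023 -1.    ]
```

Emit:
step_arm(
  steps=[
    [0.45, [0, -0.018, -0.026], 0],
    [0.45, [0, -0.019, -0.026], 0],
    [0.45, [0, -0.0188, -0.0261], 0],
    [0.45, [0.02, 0, 0], 0],
    [0.45, [0.03, 0, 0], 0],
    [0.45, [0.01, 0, 0], 0],
    [0.45, [0, 0, 0], 0],
  ],
)

```text
t: 2.35
ee_pos: [0.6035, 0.1468, 0.168]
eef_rot: [-1.366, 1.104, 1.374]
contact_force: [0.2, 0.2, 0.5]
finger_gap: 0.549
```

```bash
python3 to.py .025 0 .105; python3 - <<'E'
from g import *
im,d=grab_frame("side");im2,_=grab_frame("top")
a=cv2.resize(im[140:260,210:350],(560,480));b=cv2.resize(im2[140:240,200:300],(240,240));o=np.zeros((480,800,3),np.uint8);o[:,:560]=a;o[:240,560:]=b;save("fin1",o)
E
```

```text
t 2.35 tcp [0.6035 0.1468 0.168 ] rack [0.0208 0.0059] F [0.2 0.2 0.5] gap 0.549
tool d [ 0.063  -0.0046 -0.0059] yaw err -0.0005 down [-0.0072 -0.0017 -1.    ]
```

View pics/fin1.png

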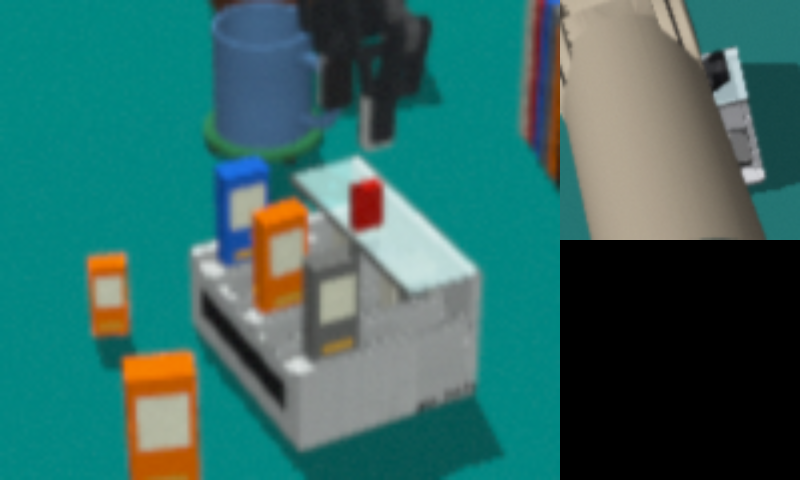

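Emit:
step_arm(
  steps=[
    [0.5, [0.02, 0, 0], 0],
    [0.5, [0.008, 0, 0], 0],
    [0.5, [0, 0, 0], 0],
    [0.5, [0, 0, 0], 0],
  ],
)

```text
t: 2.78
ee_pos: [0.6062, 0.1477, 0.144]
eef_rot: [-1.369, 1.097, 1.368]
contact_force: [0.2, 0.3, 0.6]
finger_gap: 0.5
```

```bash
python3 to.py .025 0 .105
```

```text
t 2.78 tcp [0.6062 0.1477 0.144 ] rack [0.0237 0.0061] F [0.2 0.3 0.6] gap 0.500
tool d [ 0.039  -0.0013 -0.0061] yaw err -0.0007 down [ 3.e-04  1.e-04 -1.e+00]
```

Emit:
step_arm(
  steps=[
    [0.5, [0.01, -0.001, -0.006], 0],
    [0.5, [0.018, 0, 0], 0],
    [0.5, [0.011, 0, 0], 0],
    [0.5, [0, 0, 0], 0],
    [0.5, [0, 0, 0], 0],
  ],
  force=30,
)

```text
t: 3.2
ee_pos: [0.608, 0.1415, 0.1038]
eef_rot: [-1.367, 1.099, 1.369]
contact_force: [0.5, 0.4, 0.0]
finger_gap: 0.502
```

```bash
python3 to.py .025 0 .105
```

```text
t 3.20 tcp [0.608  0.1415 0.1038] rack [ 0.0242 -0.0003] F [0.5 0.4 0. ] gap 0.502
tool d [-0.0012 -0.0008  0.0003] yaw err -0.0001 down [-1.4e-03 -2.0e-04 -1.0e+00]
```

Emit:
step_arm(
  steps=[
    [1, [0, 0, 0], 0],
    [1, [0, 0, 0], 0],
    [1, [0, 0, 0], 0],
    [1, [0, 0, 0], 0],
    [1, [0, 0, 0], 0],
    [1, [0, 0, 0], 0],
    [1, [0, 0, 0], 0],
    [1, [-0.003, -0.0028, 0], 0],
    [1, [-0.0029, -0.0029, 0], 0],
    [1, [-0.0025, -0.0033, 0], 0],
    [1, [-0.0024, -0.0034, 0], 0],
    [1, [-0.0018, -0.0037, 0], 0],
    [1, [-0.0018, -0.0037, 0], 0],
  ],
)

```text
t: 4.28
ee_pos: [0.6243, 0.1457, 0.1176]
eef_rot: [-1.365, 1.104, 1.374]
contact_force: [-7.1, 0.6, -2.3]
finger_gap: 0.132
```

Emit:
step_arm(
  steps=[
    [1, [-0.0012, -0.004, 0], 0],
    [1, [-0.0011, -0.004, 0], 0],
    [1, [-0.0006, -0.0041, 0], 0],
    [1, [-0.0002, -0.0041, 0], 0],
    [1, [0.0001, -0.0041, 0], 0],
    [1, [0.0004, -0.0041, 0], 0],
    [1, [0.0008, -0.004, 0], 0],
    [1, [0.0012, -0.004, 0], 0],
    [1, [0.0015, -0.0039, 0], 0],
    [1, [0.0019, -0.0037, 0], 0],
    [1, [0.0022, -0.0035, 0], 0],
    [1, [0.0024, -0.0033, 0], 0],
    [1, [0.0023, -0.0024, 0], 0],
    [1, [0.0022, -0.0024, 0], 0],
    [1, [0, 0, 0], 0],
  ],
)

```text
t: 5.53
ee_pos: [0.6799, 0.1582, 0.1085]
eef_rot: [-1.369, 1.095, 1.366]
contact_force: [-2.1, 0.9, 6.2]
finger_gap: 0.132
```

```bash
python3 to.py .0956 0 .1063; python3 - <<'E'
from g import *
im,d=grab_frame("side")
save("lid1",cv2.resize(im[120:260,200:370],(680,560)))
E
```

```text
t 5.53 tcp [0.6799 0.1582 0.1085] rack [0.0979 0.0004] F [-2.1  0.9  6.2] gap 0.132
tool d [ 0.0022  0.0023 -0.0004] yaw err -0.0001 down [ 0.0032  0.0016 -1.    ]
```

View pics/lid1.png

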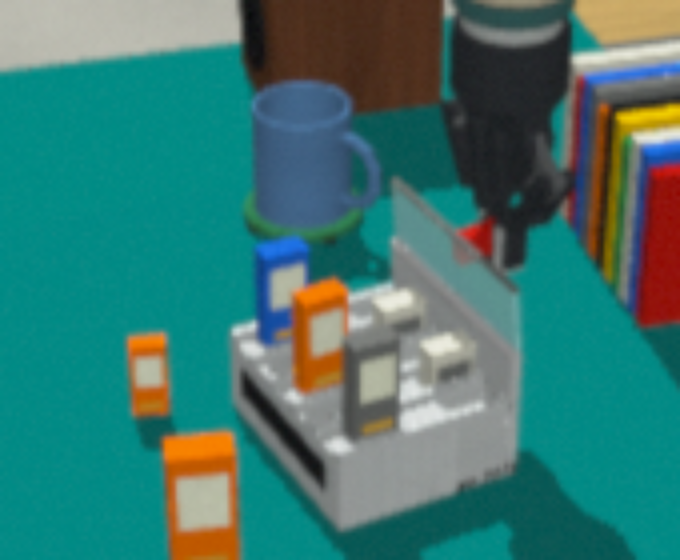

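The lid stands at upright or past it, with its edge from (395,180) to (520,290) in the crop, and the fin is in the jaws. I'll release it and rise.

Emit:
step_arm(
  steps=[
    [0.6, [0, 0, 0], 0],
    [0.6, [0, 0, 0], 0],
    [0.6, [0, 0, 0], 0],
    [0.6, [0, 0, 0], 0],
    [0.6, [0, 0, 0], 0],
    [0.6, [-0.01, 0, 0], 0],
    [0.6, [-0.025, 0, 0], 0],
    [0.6, [-0.03, 0, 0], 0],
    [0.6, [-0.02, 0, 0], 0],
    [0.6, [-0.01, 0, 0], 0],
    [0.6, [0, 0.015, 0], 0],
    [0.6, [0, 0.03, 0], 0],
    [0.6, [0, 0.03, 0], 0],
    [0.6, [0, 0.03, 0], 0],
    [0.6, [0, 0.02, 0], 0],
    [0.6, [0, 0.008, 0], 0],
    [0.6, [0, 0, 0], 0],
    [0.6, [0, 0, 0], 0],
  ],
)

```text
t: 7.08
ee_pos: [0.5493, 0.1286, 0.2021]
eef_rot: [-1.369, 1.097, 1.367]
contact_force: [0.5, -0.2, 0.2]
finger_gap: 0.401
```

```bash
python3 to.py -.037 0 .09; python3 - <<'E'
from m import *
from g import inv
im,d=grab_frame("side");save("lid2",cv2.resize(im[120:260,200:370],(680,560)))
P=pts("side",d)
H=hsv(im);m=cv2.inRange(H,(6,150,120),(18,255,255));q=P[(m>0)&(d>0)];r=np.array([inv(x) for x in q])
for n,a in(("orange",RNG["orange"]),("blue",RNG["blue"])):
    m=cv2.inRange(H,*a);q=P[(m>0)&(d>0)];r=np.array([inv(x) for x in q])
    k=(abs(r[:,0])<.08)&(abs(r[:,1])<.085)&(q[:,2]>.121);print(n,k.sum(),"top: x",r[k,0].min(),r[k,0].max(),"y",r[k,1].min(),r[k,1].max(),"med",np.median(r[k],0))
m=cv2.inRange(H,*RNG["red"]);q=P[(m>0)&(d>0)];r=np.array([inv(x) for x in q]);k=(abs(r[:,0])<.12)&(abs(r[:,1])<.03);print("fin",np.median(r[k],0),np.median(q[k,2]))
E
```

```text
t 7.08 tcp [0.5493 0.1286 0.2021] rack [-0.036  -0.0002] F [ 0.5 -0.2  0.2] gap 0.401
tool d [0.1121 0.0012 0.0002] yaw err -0.0002 down [ 1.5e-03  4.0e-04 -1.0e+00]
orange 70 top: x -0.054798731508380015 -0.021294056841089072 y -0.013006128010615087 0.009576811585738568 med [-0.03792464 -0.00420285]
blue 32 top: x -0.05054900710302631 -0.018867959324546633 y 0.04665622465787673 0.06124120915902461 med [-0.03525107  0.05265243]
fin [ 0.09329628 -0.00553277] 0.13254075287379707
```

View pics/lid2.png

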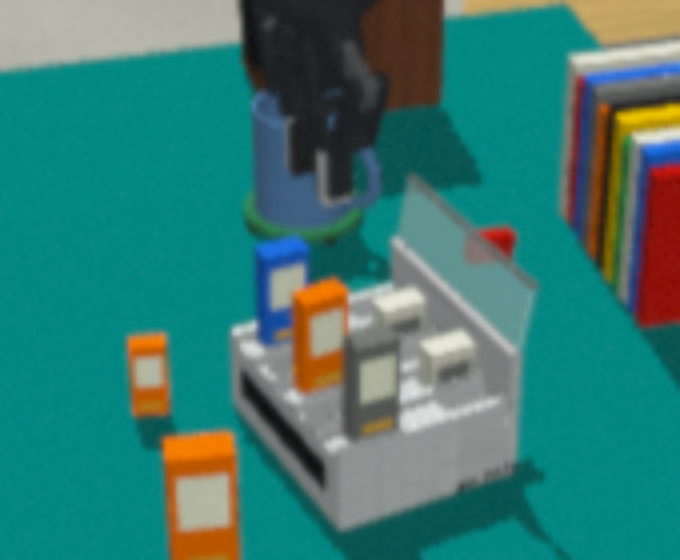

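Lid open on its stop (edge (410,178)–(535,290)), cartridges undisturbed. Now I'll grip the orange high up and slide it.

Emit:
step_arm(
  steps=[
    [0.6, [0.015, 0.002, 0], 0],
    [0.6, [0.03, 0, 0], 0],
    [0.6, [0.03, 0, 0], 0],
    [0.6, [0.025, 0, 0], 0],
    [0.6, [0.012, 0, 0], 0],
    [0.6, [0, 0, 0], 0],
    [0.6, [0, 0, 0], 0],
    [0.6, [0, 0, 0], 0],
  ],
  force=20,
)

```text
t: 7.8
ee_pos: [0.5478, 0.1284, 0.0904]
eef_rot: [-1.369, 1.096, 1.367]
contact_force: [-0.5, -0.4, 0.1]
finger_gap: 0.401
```

Emit:
step_arm(
  steps=[
    [1, [0, 0, 0], 0],
    [1, [0, 0, 0], 0],
    [1, [0, 0, 0], 0],
    [1, [0, 0, 0], 0],
    [1, [0, 0, 0], 0],
    [1, [0, 0, 0], 0],
    [1, [0, 0, 0], 0],
  ],
)

```text
t: 8.38
ee_pos: [0.5475, 0.1283, 0.091]
eef_rot: [-1.369, 1.096, 1.366]
contact_force: [-0.1, 0.6, 6.3]
finger_gap: 0.21
```

```bash
python3 to.py .039 0 .09
```

```text
t 8.38 tcp [0.5475 0.1283 0.091 ] rack [-0.0378 -0.0002] F [-0.1  0.6  6.3] gap 0.210
tool d [ 0.0012 -0.0768  0.0002] yaw err -0.0002 down [ 2.8e-03  7.0e-04 -1.0e+00]
```

Emit:
step_arm(
  steps=[
    [1, [0, -0.004, 0], 0],
    [1, [0, -0.007, 0], 0],
    [1, [0, -0.008, 0], 0],
    [1, [0, -0.008, 0], 0],
    [1, [0, -0.008, 0], 0],
    [1, [0, -0.008, 0], 0],
    [1, [0, -0.008, 0], 0],
    [1, [0, -0.008, 0], 0],
    [1, [0, -0.007, 0], 0],
    [1, [0, -0.006, 0], 0],
    [1, [0, -0.004, 0], 0],
    [1, [0, 0, 0], 0],
    [1, [0, 0, 0], 0],
  ],
)

```text
t: 9.47
ee_pos: [0.6203, 0.1443, 0.0894]
eef_rot: [-1.368, 1.099, 1.369]
contact_force: [-0.1, 0.8, 0.3]
finger_gap: 0.206
```

```bash
python3 to.py .039 0 .09; python3 - <<'E'
from m import *
from g import inv
im,d=grab_frame("side");save("or1",cv2.resize(im[130:250,230:350],(600,600)))
P=pts("side",d);H=hsv(im)
m=cv2.inRange(H,*RNG["orange"]);q=P[(m>0)&(d>0)];r=np.array([inv(x) for x in q])
k=(abs(r[:,0])<.08)&(abs(r[:,1])<.03)&(q[:,2]>.05);print(k.sum(),"x",r[k,0].min(),r[k,0].max(),"y",r[k,1].min(),r[k,1].max(),"z",q[k,2].min(),q[k,2].max())
E
```

```text
t 9.47 tcp [0.6203 0.1443 0.0894] rack [ 0.0367 -0.0002] F [-0.1  0.8  0.3] gap 0.206
tool d [-0.0006 -0.0023  0.0002] yaw err -0.0002 down [-7.e-04 -1.e-04 -1.e+00]
125 x 0.012616536012681605 0.04195514168369562 y -0.014354424661755828 0.010922898377820336 z 0.05961269230040842 0.1315979075154765
```

View pics/or1.png

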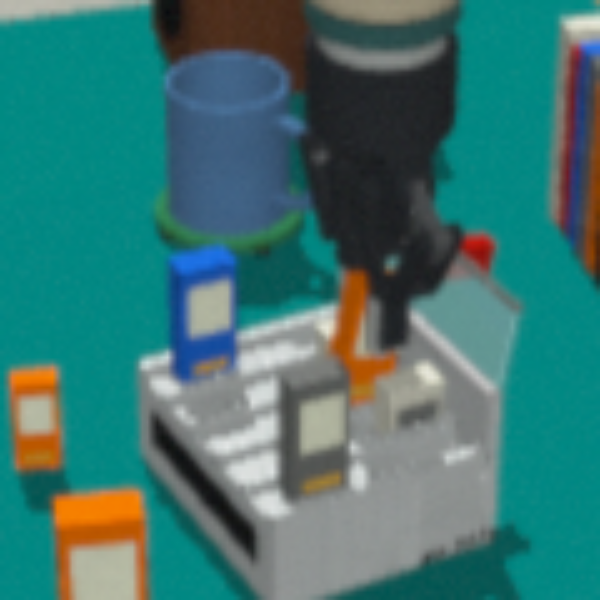

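```bash
cat > tilt.py <<'E'
from m import *
from g import inv
import sys
im,d=grab_frame("side");P=pts("side",d);H=hsv(im);c,y0=sys.argv[1],float(sys.argv[2])
m=cv2.inRange(H,*RNG[c]) | cv2.inRange(H,(15,25,120),(40,255,255)); v,u=np.where((m>0)&(d>0));q=P[v,u];r=np.array([inv(x) for x in q])
k=(abs(r[:,0])<.08)&(abs(r[:,1]-y0)<.016)&(q[:,2]>.05);q=q[k];r=r[k];v=v[k]
for w in sorted(set(v)): print(w,"z %.3f"%np.median(q[v==w,2]),"x",r[v==w,0].min().round(4),r[v==w,0].max().round(4),"y",np.median(r[v==w,1]).round(4))
E
python3 tilt.py orange 0
```

```text
41 z 0.514 x -0.0793 -0.0793 y -0.0081
42 z 0.514 x -0.0797 -0.0797 y -0.0137
43 z 0.511 x -0.077 -0.077 y -0.0127
44 z 0.509 x -0.075 -0.075 y -0.0132
45 z 0.506 x -0.0723 -0.0723 y -0.012
46 z 0.504 x -0.0716 -0.0716 y -0.0106
47 z 0.501 x -0.0686 -0.0686 y -0.0089
48 z 0.498 x -0.0665 -0.0665 y -0.0093
49 z 0.495 x -0.0628 -0.0628 y -0.0062
50 z 0.495 x -0.0636 -0.0636 y -0.0127
52 z 0.490 x -0.0586 -0.0586 y -0.0116
53 z 0.488 x -0.0571 -0.0571 y -0.0134
55 z 0.481 x -0.0525 -0.0525 y -0.0085
60 z 0.468 x -0.0414 -0.0414 y -0.0052
61 z 0.464 x -0.0376 -0.0376 y -0.0022
69 z 0.441 x -0.0188 -0.0188 y 0.006
71 z 0.439 x -0.0162 -0.0162 y -0.0032
74 z 0.425 x -0.005 -0.005 y 0.0133
80 z 0.409 x 0.0081 0.0081 y 0.0136
83 z 0.401 x 0.0102 0.0167 y 0.0108
84 z 0.400 x 0.002 0.0198 y 0.0084
85 z 0.400 x 0.0019 0.018 y 0.0024
86 z 0.399 x 0.0012 0.0187 y -0.0031
87 z 0.400 x -0.0024 0.0156 y -0.0095
88 z 0.400 x -0.0005 0.0084 y -0.0142
89 z 0.396 x 0.0 0.005 y -0.0104
90 z 0.394 x -0.0034 -0.0014 y -0.0089
91 z 0.393 x -0.0012 0.0028 y -0.0131
92 z 0.392 x -0.0021 -0.0001 y -0.0155
93 z
[... 1792 characters left out ...]
191 0.0228 y -0.0008
193 z 0.112 x 0.0177 0.0269 y -0.0073
194 z 0.109 x 0.0184 0.0243 y -0.0071
195 z 0.105 x 0.0168 0.0235 y -0.0062
196 z 0.102 x 0.0166 0.0242 y -0.0026
197 z 0.098 x 0.0148 0.0262 y -0.0061
198 z 0.097 x 0.0151 0.0247 y -0.006
199 z 0.095 x 0.0143 0.0233 y -0.0084
200 z 0.092 x 0.0128 0.0236 y -0.0072
201 z 0.090 x 0.0134 0.0435 y -0.0087
202 z 0.085 x 0.0143 0.0406 y -0.0103
203 z 0.080 x 0.0147 0.0441 y -0.0089
204 z 0.077 x 0.0183 0.0588 y -0.0089
205 z 0.076 x 0.0188 0.0309 y -0.0092
206 z 0.072 x 0.0187 0.0331 y -0.0094
207 z 0.068 x 0.0171 0.0309 y -0.0075
208 z 0.065 x 0.0159 0.031 y -0.01
209 z 0.063 x 0.0173 0.0321 y -0.0106
210 z 0.061 x 0.0283 0.0283 y -0.0141
```

The orange has tilted about 13° in the grip: its top leads because the closing jaws pressed it down and its foot dragged. I'll back it onto the ledge so it rights itself, then re-grip without the downward load.

Emit:
step_arm(
  steps=[
    [1, [0, 0.003, 0], 0],
    [1, [0, 0.004, 0], 0],
    [1, [0, 0.004, 0], 0],
    [1, [0, 0.004, 0], 0],
    [1, [0, 0.004, 0], 0],
    [1, [0, 0.004, 0], 0],
    [1, [0, 0.004, 0], 0],
    [1, [0, 0.004, 0], 0],
    [1, [0, 0.004, 0], 0],
    [1, [0, 0.003, 0], 0],
    [1, [0, 0, 0], 0],
  ],
)

```text
t: 10.48
ee_pos: [0.5835, 0.1363, 0.0906]
eef_rot: [-1.369, 1.097, 1.367]
contact_force: [1.2, 0.7, 8.2]
finger_gap: 0.212
```

```bash
sed -i 's/(q\[:,2\]>.05)/(q[:,2]>.05)\&(q[:,2]<.14)/; s/sorted(set(v))/sorted(set(v))[::3]/' tilt.py; python3 to.py 0 0 .09; python3 tilt.py orange 0
```

```text
t 10.48 tcp [0.5835 0.1363 0.0906] rack [-0.0009 -0.0001] F [1.2 0.7 8.2] gap 0.212
tool d [ 0.0006 -0.0009  0.0001] yaw err -0.0003 down [ 1.4e-03  4.0e-04 -1.0e+00]
188 z 0.130 x -0.0135 -0.0054 y 0.0055
191 z 0.127 x -0.0161 -0.0138 y -0.0029
194 z 0.119 x -0.0167 -0.0141 y -0.0049
197 z 0.112 x -0.021 -0.0119 y -0.0105
200 z 0.104 x -0.0213 -0.0156 y -0.0082
203 z 0.096 x -0.0241 -0.0218 y -0.0088
206 z 0.082 x -0.0254 -0.0244 y -0.0003
209 z 0.078 x -0.0285 -0.0277 y -0.0063
212 z 0.068 x -0.0286 -0.0268 y -0.0055
```

Emit:
step_arm(
  steps=[
    [0.75, [0, 0, 0], 0],
    [0.75, [0, 0, 0], 0],
    [0.7, [0, 0, 0], 0],
    [0.65, [0, 0, 0], 0],
    [0.6, [0, 0, 0], 0],
    [0.6, [0, 0, 0], 0],
    [0.6, [0, 0, 0], 0],
  ],
)

```text
t: 11.12
ee_pos: [0.5832, 0.1361, 0.0896]
eef_rot: [-1.368, 1.098, 1.369]
contact_force: [0.4, 0.5, 0.0]
finger_gap: 0.405
```

```bash
python3 to.py -.013 0 .086; python3 tilt.py orange 0
```

```text
t 11.12 tcp [0.5832 0.1361 0.0896] rack [-0.0013 -0.0002] F [0.4 0.5 0. ] gap 0.405
tool d [0.0036 0.0117 0.0002] yaw err -0.0002 down [-6.e-04 -1.e-04 -1.e+00]
188 z 0.127 x -0.0028 -0.0028 y 0.0058
191 z 0.127 x -0.0299 -0.009 y 0.0001
194 z 0.122 x -0.0306 -0.0105 y -0.0079
197 z 0.113 x -0.0305 -0.011 y -0.0087
200 z 0.105 x -0.0297 -0.0107 y -0.0092
203 z 0.096 x -0.0311 -0.0199 y -0.0081
206 z 0.088 x -0.0318 -0.0282 y -0.0064
209 z 0.078 x -0.0314 -0.0271 y -0.0073
212 z 0.070 x -0.0312 -0.028 y -0.0076
215 z 0.063 x -0.0325 -0.0289 y -0.0112
```

Emit:
step_arm(
  steps=[
    [0.6, [0, 0.007, 0], 0],
    [0.6, [0, 0.006, 0], 0],
    [0.6, [0, 0, 0], 0],
    [0.7, [0, 0, 0], 0],
    [0.75, [0, 0, 0], 0],
    [1, [0, 0, 0], 0],
    [1, [0, 0, 0], 0],
    [1, [0, 0, 0], 0],
    [1, [0, 0, 0], 0],
    [1, [0, 0, 0], 0],
    [1, [-0.0004, 0, 0], 0],
    [1, [0, 0, 0], 0],
  ],
  force=40,
)

```text
t: 12.17
ee_pos: [0.5705, 0.1333, 0.09]
eef_rot: [-1.368, 1.098, 1.368]
contact_force: [-0.1, 0.5, 1.2]
finger_gap: 0.205
```

```bash
python3 to.py .039 0 .09; python3 tilt.py orange 0
```

```text
t 12.17 tcp [0.5705 0.1333 0.09  ] rack [-0.0142 -0.0003] F [-0.1  0.5  1.2] gap 0.205
tool d [ 0.     -0.0532  0.0002] yaw err -0.0002 down [-4.e-04 -1.e-04 -1.e+00]
190 z 0.128 x -0.0258 -0.0216 y 0.0059
193 z 0.125 x -0.0313 -0.0252 y -0.004
196 z 0.119 x -0.0313 -0.0254 y -0.0086
199 z 0.111 x -0.031 -0.0265 y -0.0095
202 z 0.100 x -0.0316 -0.0297 y -0.006
205 z 0.090 x -0.0319 -0.0277 y -0.0054
208 z 0.079 x -0.033 -0.0272 y -0.0035
211 z 0.071 x -0.0331 -0.0269 y -0.0061
214 z 0.064 x -0.0326 -0.0293 y -0.0065
```

Emit:
step_arm(
  steps=[
    [1, [-0.0001, -0.003, 0], 0],
    [1, [0, -0.004, 0], 0],
    [1, [0, -0.004, 0], 0],
    [1, [0, -0.004, 0], 0],
    [1, [0, -0.003, 0], 0],
    [1, [0, 0, 0], 0],
  ],
)

```text
t: 12.72
ee_pos: [0.5892, 0.1375, 0.0902]
eef_rot: [-1.368, 1.097, 1.368]
contact_force: [-0.9, 0.1, -0.4]
finger_gap: 0.205
```

```bash
python3 to.py .039 0 .09; python3 tilt.py orange 0
```

```text
t 12.72 tcp [0.5892 0.1375 0.0902] rack [ 0.0049 -0.0002] F [-0.9  0.1 -0.4] gap 0.205
tool d [ 0.0002 -0.0341  0.0002] yaw err -0.0002 down [ 8.e-04  3.e-04 -1.e+00]
187 z 0.127 x 0.0016 0.0016 y 0.0087
190 z 0.125 x -0.0107 -0.0049 y 0.0014
193 z 0.122 x -0.0137 -0.009 y -0.008
196 z 0.114 x -0.013 -0.0065 y -0.0086
199 z 0.103 x -0.0121 -0.0073 y -0.0062
202 z 0.091 x -0.0119 -0.0101 y -0.0015
```

Emit:
step_arm(
  steps=[
    [1, [0, -0.003, 0], 0],
    [1, [0, -0.004, 0], 0],
    [1, [0, -0.004, 0], 0],
    [1, [0, -0.004, 0], 0],
    [1, [0, -0.004, 0], 0],
    [1, [0, -0.004, 0], 0],
    [1, [0, -0.004, 0], 0],
    [1, [0, -0.004, 0], 0],
    [1, [0, -0.0025, 0], 0],
    [1, [0, 0, 0], 0],
    [1, [0, 0, 0], 0],
  ],
)

```text
t: 13.68
ee_pos: [0.621, 0.1445, 0.0902]
eef_rot: [-1.368, 1.098, 1.368]
contact_force: [0.1, -0.0, -0.6]
finger_gap: 0.207
```

```bash
python3 to.py .0395 0 .09; python3 tilt.py orange 0
```

```text
t 13.68 tcp [0.621  0.1445 0.0902] rack [ 0.0374 -0.0002] F [ 0.1 -0.  -0.6] gap 0.207
tool d [ 0.0002 -0.0021  0.0002] yaw err -0.0001 down [-3.e-04 -0.e+00 -1.e+00]
183 z 0.127 x 0.0502 0.0502 y 0.0061
187 z 0.125 x 0.0206 0.0294 y 0.0006
190 z 0.120 x 0.0215 0.0239 y -0.0047
193 z 0.111 x 0.0206 0.0256 y -0.0058
196 z 0.105 x 0.0196 0.0244 y -0.0116
199 z 0.095 x 0.0195 0.0254 y -0.0093
202 z 0.081 x 0.0206 0.0488 y -0.0089
205 z 0.076 x 0.0195 0.0331 y -0.01
208 z 0.066 x 0.0222 0.0307 y -0.0102
```

Emit:
step_arm(
  steps=[
    [1, [0, -0.0025, 0], 0],
    [1, [0, 0, 0], 0],
    [1, [0, 0, 0], 0],
    [0.75, [0, 0, 0], 0],
    [0.7, [0, 0, 0], 0],
    [0.65, [0, 0, 0], 0],
    [0.62, [0, 0, 0], 0],
    [0.62, [0, 0, 0], 0],
    [0.62, [0, 0, 0], 0],
  ],
)

```text
t: 14.48
ee_pos: [0.6234, 0.1451, 0.0903]
eef_rot: [-1.368, 1.098, 1.368]
contact_force: [0.1, -0.7, 0.7]
finger_gap: 0.382
```

```bash
python3 to.py .039 0 .09; sed -i 's/z0=.*//' tilt.py; python3 tilt.py orange 0
```

```text
t 14.48 tcp [0.6234 0.1451 0.0903] rack [ 0.0399 -0.0002] F [ 0.1 -0.7  0.7] gap 0.382
tool d [0.0003 0.0009 0.0002] yaw err -0.0002 down [-0.e+00  1.e-04 -1.e+00]
199 z 0.082 x 0.0352 0.0387 y 0.0047
202 z 0.080 x 0.0242 0.0521 y -0.0082
205 z 0.074 x 0.0221 0.0303 y -0.0087
208 z 0.065 x 0.0223 0.0287 y -0.0079
```

Orange fully down (top z 0.082). Now blue.

Emit:
step_arm(
  steps=[
    [0.6, [-0.012, 0, 0], 0],
    [0.6, [-0.025, 0, 0], 0],
    [0.6, [-0.025, 0, 0], 0],
    [0.6, [-0.02, 0, 0], 0],
    [0.6, [-0.01, 0, 0], 0],
    [0.6, [0, 0.015, 0.012], 0],
    [0.6, [0, 0.025, 0.02], 0],
    [0.6, [0, 0.025, 0.02], 0],
    [0.6, [0, 0.01, 0.008], 0],
    [0.6, [0, 0, 0], 0],
    [0.6, [0, 0, 0], 0],
    [0.6, [0, 0, 0], 0],
  ],
  force=40,
)

```text
t: 15.53
ee_pos: [0.5387, 0.1866, 0.1826]
eef_rot: [-1.369, 1.098, 1.366]
contact_force: [-0.1, 0.2, 0.8]
finger_gap: 0.399
```

```bash
python3 to.py -.035 .0597 .09; python3 tilt.py blue .06;  python3 - <<'E'
from m import *
im,d=grab_frame("top");blobs("top",im,d,pts("top",d))
E
```

```text
t 15.53 tcp [0.5387 0.1866 0.1826] rack [-0.0338  0.0587] F [-0.1  0.2  0.8] gap 0.399
tool d [0.0926 0.0013 0.0011] yaw err 0.0009 down [ 1.7e-03 -4.0e-04 -1.0e+00]
181 z 0.127 x -0.0356 -0.0221 y 0.0577
184 z 0.124 x -0.0478 -0.0238 y 0.0496
187 z 0.117 x -0.0522 -0.0453 y 0.0532
190 z 0.107 x -0.0502 -0.026 y 0.0498
193 z 0.098 x -0.0502 -0.0254 y 0.0497
196 z 0.089 x -0.0516 -0.0208 y 0.0534
199 z 0.077 x -0.0488 -0.0219 y 0.0511
202 z 0.069 x -0.0492 -0.0283 y 0.0494
205 z 0.063 x -0.0507 -0.0484 y 0.05
top orange [167.7  73.5] 262 ztop 0.129 topmean [0.8587 0.3156 0.1253]
top orange [243.4 178.5] 110 ztop 0.085 topmean [0.6217 0.1443 0.0819]
top orange [290.6 251.5] 180 ztop 0.098 topmean [0.4489 0.0342 0.0941]
top blue [153.4  73.3] 263 ztop 0.137 topmean [0.8579 0.3462 0.1335]
top blue [202.5  73.3] 272 ztop 0.136 topmean [0.8563 0.2346 0.1335]
top blue [310.2  91.7] 113 ztop 0.025 topmean [ 0.8496 -0.0194  0.0219]
top red [146.5  74.1] 175 ztop 0.127 topmean [0.8572 0.3644 0.1244]
top red [210.   73.9] 214 ztop 0.129 topmean [0.8581 0.2184 0.1254]
top red [352.7  82. ] 4521 ztop 0.069 topmean [ 0.858  -0.1195  0.0661]
top red [236.7 153. ] 49 ztop 0.139 topmean [0.6691 0.1561 0.1359]
top red [418.4 215.5] 100 ztop 0.077 topmean [ 0.5327 -0.2703  0.0738]
```

Blue front edge at about -0.050, so its centre is at about -0.0345, y ≈ 0.0597 (side face 0.050).

Emit:
step_arm(
  steps=[
    [0.6, [0.012, 0.001, 0.001], 0],
    [0.6, [0.025, 0, 0], 0],
    [0.6, [0.025, 0, 0], 0],
    [0.6, [0.02, 0, 0], 0],
    [0.6, [0.0105, 0, 0], 0],
    [0.6, [0, 0, 0], 0],
    [0.6, [0, 0, 0], 0],
    [0.7, [0, 0, 0], 0],
    [0.75, [0, 0, 0], 0],
    [1, [0, 0, 0], 0],
    [1, [0, 0, 0], 0],
    [1, [0, 0, 0], 0],
    [1, [0, 0, 0], 0],
    [1, [0, 0, 0], 0],
    [1, [-0.0004, 0, 0], 0],
    [1, [0, 0, 0], 0],
  ],
)

```text
t: 16.97
ee_pos: [0.537, 0.1885, 0.0911]
eef_rot: [-1.369, 1.096, 1.367]
contact_force: [-0.5, -0.2, 7.0]
finger_gap: 0.208
```

```bash
python3 to.py .039 .06 .09; python3 tilt.py blue .06
```

```text
t 16.97 tcp [0.537  0.1885 0.0911] rack [-0.035   0.0609] F [-0.5 -0.2  7. ] gap 0.208
tool d [ 0.0013 -0.074  -0.0009] yaw err -0.0001 down [ 2.3e-03  9.0e-04 -1.0e+00]
180 z 0.127 x -0.0396 -0.0396 y 0.0702
183 z 0.130 x -0.048 -0.046 y 0.0519
186 z 0.121 x -0.051 -0.0195 y 0.0524
189 z 0.112 x -0.0511 -0.0207 y 0.0505
192 z 0.102 x -0.0503 -0.0496 y 0.0532
195 z 0.094 x -0.0521 -0.0191 y 0.0522
198 z 0.080 x -0.0495 -0.0212 y 0.0518
201 z 0.074 x -0.0522 -0.0384 y 0.0525
204 z 0.066 x -0.0517 -0.0484 y 0.0515
```

Emit:
step_arm(
  steps=[
    [1, [-0.0004, 0, -0.0005], 0],
    [1, [-0.0003, 0, -0.0004], 0],
    [1, [0, 0, 0], 0],
    [1, [0, 0, 0], 0],
  ],
)

```text
t: 17.35
ee_pos: [0.5365, 0.1877, 0.0912]
eef_rot: [-1.368, 1.097, 1.368]
contact_force: [0.6, 1.4, 5.1]
finger_gap: 0.206
```

Emit:
step_arm(
  steps=[
    [1, [-0.0004, 0, 0], 0],
    [1, [-0.0004, 0, 0], 0],
    [1, [0, 0, 0], 0],
    [1, [0, 0, 0], 0],
  ],
)

```text
t: 17.68
ee_pos: [0.5354, 0.1867, 0.0912]
eef_rot: [-1.368, 1.1, 1.369]
contact_force: [0.0, -0.1, -0.6]
finger_gap: 0.204
```

Emit:
step_arm(
  steps=[
    [1, [0, -0.003, 0], 0],
    [1, [0, -0.004, 0], 0],
    [1, [0, -0.004, 0], 0],
    [1, [0, -0.004, 0], 0],
    [1, [0, -0.004, 0], 0],
    [1, [0, -0.004, 0], 0],
    [1, [0, -0.004, 0], 0],
    [1, [0, -0.003, 0], 0],
    [1, [0, 0, 0], 0],
  ],
)

```text
t: 18.43
ee_pos: [0.5664, 0.194, 0.0917]
eef_rot: [-1.368, 1.097, 1.367]
contact_force: [0.1, 0.0, -0.3]
finger_gap: 0.206
```

```bash
python3 to.py .039 .06 .09; python3 tilt.py blue .06
```

```text
t 18.43 tcp [0.5664 0.194  0.0917] rack [-0.0052  0.0599] F [ 0.1  0.  -0.3] gap 0.206
tool d [ 0.0017 -0.0442  0.0001] yaw err -0.0 down [ 8.e-04  3.e-04 -1.e+00]
177 z 0.128 x -0.0077 -0.0077 y 0.0695
180 z 0.128 x -0.019 -0.0165 y 0.057
183 z 0.124 x -0.0213 -0.0189 y 0.0486
186 z 0.112 x -0.0196 -0.0166 y 0.0532
189 z 0.103 x -0.02 -0.0168 y 0.0519
192 z 0.094 x -0.0208 0.0088 y 0.0503
195 z 0.081 x -0.0206 0.0096 y 0.0501
198 z 0.073 x -0.0215 -0.0075 y 0.0527
201 z 0.065 x -0.0199 -0.0096 y 0.0513
```

Emit:
step_arm(
  steps=[
    [1, [0.0003, -0.003, 0], 0],
    [1, [0, -0.004, 0], 0],
    [1, [0, -0.004, 0], 0],
    [1, [0, -0.004, 0], 0],
    [1, [0, -0.004, 0], 0],
    [1, [0, -0.004, 0], 0],
    [1, [0, -0.004, 0], 0],
    [1, [0, -0.004, 0], 0],
    [1, [0, -0.004, 0], 0],
    [1, [0, -0.004, 0], 0],
    [1, [0, -0.003, 0], 0],
    [1, [0, -0.001, 0], 0],
    [1, [0, 0, 0], 0],
    [1, [0, 0, 0], 0],
  ],
)

```text
t: 19.65
ee_pos: [0.6073, 0.203, 0.0913]
eef_rot: [-1.368, 1.098, 1.368]
contact_force: [-1.1, -0.9, -0.4]
finger_gap: 0.206
```

```bash
python3 to.py .039 .06 .09; python3 tilt.py blue .06
```

```text
t 19.65 tcp [0.6073 0.203  0.0913] rack [0.0368 0.0599] F [-1.1 -0.9 -0.4] gap 0.206
tool d [ 0.0013 -0.0022  0.0001] yaw err -0.0002 down [-4.e-04 -1.e-04 -1.e+00]
174 z 0.125 x 0.0289 0.0357 y 0.0724
177 z 0.127 x 0.0208 0.0255 y 0.0545
180 z 0.118 x 0.0224 0.0242 y 0.0547
183 z 0.108 x 0.0229 0.026 y 0.054
186 z 0.100 x 0.0193 0.051 y 0.0511
189 z 0.089 x 0.0205 0.0522 y 0.051
192 z 0.079 x 0.0203 0.0464 y 0.0514
195 z 0.073 x 0.0206 0.0264 y 0.0488
198 z 0.062 x 0.0208 0.0245 y 0.0509
```

Emit:
step_arm(
  steps=[
    [1, [0, -0.002, 0], 0],
    [1, [0, 0, 0], 0],
    [1, [0, 0, 0], 0],
    [0.75, [0, 0, 0], 0],
    [0.7, [0, 0, 0], 0],
    [0.65, [0, 0, 0], 0],
    [0.6, [0, 0, 0], 0],
    [0.6, [0, 0, 0], 0],
    [0.6, [0, 0, 0], 0],
  ],
)

```text
t: 20.45
ee_pos: [0.6095, 0.2035, 0.0914]
eef_rot: [-1.368, 1.098, 1.368]
contact_force: [0.1, -0.5, 0.1]
finger_gap: 0.402
```

```bash
python3 to.py .039 .06 .09; python3 tilt.py blue .06
```

```text
t 20.45 tcp [0.6095 0.2035 0.0914] rack [0.039  0.0599] F [ 0.1 -0.5  0.1] gap 0.402
tool d [ 0.0014 -0.      0.0001] yaw err -0.0002 down [ 0.  0. -1.]
189 z 0.082 x 0.0359 0.0359 y 0.0609
192 z 0.078 x 0.0233 0.0432 y 0.0519
195 z 0.072 x 0.0222 0.0244 y 0.0524
198 z 0.057 x 0.0259 0.0278 y 0.0581
```

Blue is fully down too. I'll rise and go over the button, closing the fingers.

Emit:
step_arm(
  steps=[
    [0.6, [-0.012, 0, 0], 0],
    [0.6, [-0.025, 0, 0], 0],
    [0.6, [-0.03, 0, 0], 0],
    [0.6, [-0.03, 0, 0], 0],
    [0.6, [-0.015, 0, 0], 0],
    [1, [0, 0.006, -0.015], 0],
    [1, [0, 0.012, -0.03], 0],
    [1, [0, 0.013, -0.033], 0],
    [1, [0, 0.013, -0.033], 0],
    [1, [0, 0.013, -0.033], 0],
    [1, [0, 0.013, -0.033], 0],
    [1, [0, 0.013, -0.033], 0],
    [1, [0, 0.013, -0.033], 0],
    [1, [0, 0.013, -0.033], 0],
    [1, [0, 0.013, -0.033], 0],
    [1, [0, 0.013, -0.033], 0],
    [1, [0, 0.013, -0.033], 0],
    [1, [0, 0.013, -0.033], 0],
    [1, [0, 0.012, -0.03], 0],
    [1, [0, 0, 0], 0],
  ],
)

```text
t: 22.17
ee_pos: [0.5311, -0.2718, 0.2031]
eef_rot: [-1.363, 1.111, 1.36]
contact_force: [0.6, -1.3, 0.5]
finger_gap: -0.004
```

```bash
cat > b.py <<'E'
from g import *
s,R,p=st();print("tool d",(R.T@(np.r_[.533,-.271,.075]-p)).round(4))
E
python3 b.py; python3 - <<'E'
from h import *
f=np.load("side0.npz");P=pts("side",f["d"])
g=np.load("top0.npz");P2=pts("top",g["d"])
print("top row z",P2[216,400:440,2].round(3)); print("col",P2[200:232,419,2].round(3)); print("hsv row",g["im"][216,405:433:2].tolist())
E
```

```text
t 22.17 tcp [ 0.5311 -0.2718  0.2031] rack [-0.1404 -0.3872] F [ 0.6 -1.3  0.5] gap -0.004
tool d [ 0.1281 -0.0026  0.0011]
top row z [0.052 0.055 0.052 0.053 0.048 0.052 0.056 0.053 0.059 0.063 0.068 0.064
 0.065 0.07  0.074 0.072 0.077 0.078 0.075 0.072 0.075 0.074 0.071 0.072
 0.07  0.067 0.066 0.054 0.05  0.051 0.051 0.054 0.051 0.052 0.051 0.051
 0.054 0.055 0.054 0.053]
col [0.051 0.051 0.053 0.05  0.048 0.053 0.052 0.063 0.064 0.063 0.073 0.072
 0.072 0.077 0.073 0.075 0.072 0.073 0.072 0.077 0.075 0.073 0.066 0.065
 0.061 0.05  0.05  0.049 0.05  0.052 0.052 0.052]
hsv row [[19, 19, 21], [21, 21, 24], [22, 22, 24], [26, 20, 24], [130, 24, 23], [191, 39, 36], [189, 37, 34], [187, 37, 34], [183, 34, 31], [175, 32, 29], [49, 18, 19], [16, 16, 18], [20, 21, 22], [22, 21, 23]]
```

Emit:
step_arm(
  steps=[
    [1, [0.015, -0.001, 0.001], 0],
    [1, [0.03, 0, 0], 0],
    [1, [0.03, 0, 0], 0],
    [1, [0.025, 0, 0], 0],
    [1, [0.015, 0, 0], 0],
    [1, [0.007, 0, 0], 0],
    [1, [0, 0, 0], 0],
    [1, [0, 0, 0], 0],
  ],
)

```text
t: 22.83
ee_pos: [0.536, -0.2606, 0.0817]
eef_rot: [-1.368, 1.098, 1.368]
contact_force: [-0.3, 0.8, 0.4]
finger_gap: -0.001
```

```bash
python3 b.py
```

```text
t 22.83 tcp [ 0.536  -0.2606  0.0817] rack [-0.1332 -0.3774] F [-0.3  0.8  0.4] gap -0.001
tool d [ 0.0067  0.0051 -0.0095]
```

Emit:
step_arm(
  steps=[
    [1, [0, 0.0051, -0.0095], 0],
    [1, [0, 0, 0], 0],
    [1, [0, 0, 0], 0],
    [1, [0.004, 0, 0], 0],
    [1, [0.003, 0, 0], 0],
    [1, [0.002, 0, 0], 0],
    [1, [0, 0, 0], 0],
  ],
)

```text
t: 23.42
ee_pos: [0.5334, -0.2707, 0.0721]
eef_rot: [-1.368, 1.098, 1.368]
contact_force: [-0.5, 0.2, 2.3]
finger_gap: -0.006
```

```bash
python3 b.py
```

```text
t 23.42 tcp [ 0.5334 -0.2707  0.0721] rack [-0.1379 -0.3866] F [-0.5  0.2  2.3] gap -0.006
tool d [-0.0029  0.0004 -0.0002]
```

Emit:
step_arm(
  steps=[
    [1, [0.002, 0, 0], 0],
    [1, [0.002, 0, 0], 0],
    [1, [0.0015, 0, 0], 0],
    [1, [0, 0, 0], 0],
    [1, [0, 0, 0], 0],
  ],
)

```text
t: 23.83
ee_pos: [0.5334, -0.2707, 0.068]
eef_rot: [-1.369, 1.098, 1.368]
contact_force: [-2.2, 1.0, 11.2]
finger_gap: 0.001
```

Emit:
step_arm(
  steps=[
    [1, [0.001, 0, 0], 0],
    [1, [0, 0, 0], 0],
    [1, [0, 0, 0], 0],
  ],
)

```text
t: 24.08
ee_pos: [0.5335, -0.2707, 0.0679]
eef_rot: [-1.369, 1.098, 1.367]
contact_force: [-3.6, 1.6, 18.0]
finger_gap: 0.002
```

Hard stop reached: 18 N with no further travel, so the button is fully down. I'll withdraw and do the final check.

Emit:
step_arm(
  steps=[
    [1, [-0.005, 0, 0], 0],
    [1, [-0.02, 0, 0], 0],
    [1, [-0.035, 0, 0], 0],
    [1, [-0.035, 0, 0], 0],
    [1, [-0.03, 0, 0], 0],
    [1, [-0.01, 0, 0], 0],
    [1, [0, 0, 0], 0],
    [1, [0, 0, 0], 0],
  ],
)

```text
t: 24.75
ee_pos: [0.5329, -0.2705, 0.2003]
eef_rot: [-1.368, 1.098, 1.369]
contact_force: [0.3, 0.1, -0.3]
finger_gap: -0.001
```

```bash
python3 - <<'E'
from m import *
from g import st,inv
st()
for n in("side","top"):
    im,d=grab_frame(n);blobs(n,im,d,pts(n,d))
    if n=="side": a=im
    else: b=im
o=np.zeros((600,800,3),np.uint8);o[:300,:400]=cv2.resize(a,(400,300));o[:300,400:]=cv2.resize(b,(400,300))
o[300:,:400]=cv2.resize(a[150:255,230:370],(400,300));o[300:,400:]=cv2.resize(b[140:245,190:330],(400,300));save("final",o)
E
```

```text
t 24.75 tcp [ 0.5329 -0.2705  0.2003] rack [-0.1384 -0.3863] F [ 0.3  0.1 -0.3] gap -0.001
side orange [302.9 202.7] 67 ztop 0.083 topmean [0.6169 0.1408 0.0802]
side orange [235.9 206.2] 46 ztop 0.057 topmean [0.4491 0.2043 0.0549]
side orange [237.1 219.7] 64 ztop 0.023 topmean [0.4484 0.1993 0.021 ]
side orange [250.  245.8] 404 ztop 0.094 topmean [0.4495 0.0309 0.092 ]
side blue [367.5 136.8] 39 ztop 0.136 topmean [0.8769 0.3482 0.1329]
side blue [374.6 158.5] 159 ztop 0.135 topmean [0.8595 0.2321 0.1322]
side blue [357.9 190. ] 11 ztop 0.041 topmean [0.8095 0.2334 0.0406]
side blue [293.7 192.3] 48 ztop 0.083 topmean [0.6106 0.1961 0.0806]
side red [377.7 178.9] 1217 ztop 0.123 topmean [0.8582 0.2142 0.1219]
side red [438. 256.] 3484 ztop 0.067 topmean [ 0.8582 -0.1297  0.065 ]
side red [323.3 323.1] 147 ztop 0.075 topmean [ 0.5327 -0.2735  0.0728]
side red [303.9 364.5] 10 ztop 0.034 topmean [ 0.4769 -0.3288  0.032 ]
top orange [167.7  73.6] 260 ztop 0.129 topmean [0.8571 0.3158 0.1253]
top orange [243.5 178.5] 109 ztop 0.084 topmean [0.6215 0.1442 0.0817]
top orange [290.7 251.6] 180 ztop 0.097 topmean [0.4491 0.034  0.0938]
top orange [218.  251.8] 62 ztop 0.060 topmean [0.4482 0.2069 0.0566]
top blue [153.4  73.3] 263 ztop 0.137 topmean [0.8575 0.3461 0.1338]
top blue [202.5  73.1] 268 ztop 0.137 topmean [0.8565 0.2346 0.1336]
top blue [310.2  91.5] 113 ztop 0.025 topmean [ 0.8509 -0.0194  0.022 ]
top blue [218.8 184. ] 112 ztop 0.085 topmean [0.6095 0.2028 0.0822]
top red [146.5  74.2] 174 ztop 0.127 topmean [0.8582 0.3644 0.1246]
top red [210.   73.9] 214 ztop 0.128 topmean [0.8587 0.2185 0.1248]
top red [352.7  82. ] 4514 ztop 0.069 topmean [ 0.8582 -0.1193  0.0661]
top red [236.7 153. ] 49 ztop 0.137 topmean [0.6708 0.1561 0.1345]
top red [416.6 215.8] 61 ztop 0.078 topmean [ 0.5317 -0.2663  0.0743]
```

View pics/final.png

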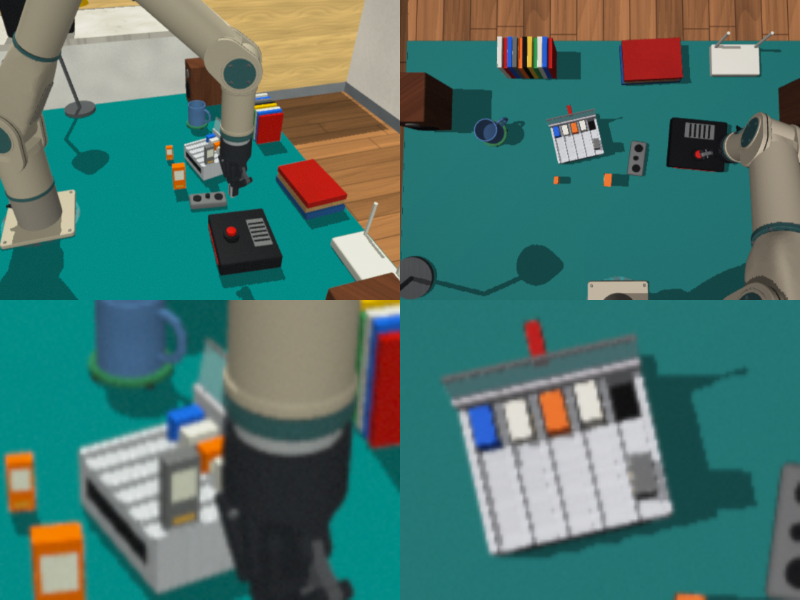

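The final view shows the lid open, blue, white, orange and white in the slots, grey still on the ledge, and the bystanders where they were. I'm handing in.

```bash
python3 -c "
from station import finish_job
print(finish_job())"
```

```text
the job is handed in; nothing more can be done
None
```

The job is done and handed in at about 25 s of the 62 s allowed; no verdict was reported.

**What I did:**
- I swung the lid open by its red fin onto its stop.
- I slid the orange (middle-sized, middle lane) and then the blue (left lane) along their lanes, gripped near the top, and let each drop into its slot.
- I pressed the power button down about 6 mm, until the force rose to 18 N with no further travel.

**Last checks:**
- **Lid:** it is still open, leaning back.
- **Cartridges:** orange and blue tops read about 82 mm from the top camera and 80–83 mm from the side, which matches fully down. The grey is still on the ledge and the whites are still in their slots.
- **Surroundings:** the mug, controller and orange look-alikes look unmoved, and the robot is touching nothing.

**What went wrong on the way:** on the first slide the orange tilted about 13° in the grip, because the closing jaws pressed it down. I backed it onto the ledge, let it right itself, gripped it again without the downward load and slid it in upright. While it was tilted, the rear of its foot was briefly off the ledge.

In the same way, the blue's tool height read about 0.5 mm higher for part of its slide, so it may have been slightly unweighted.

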